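# Hold the offset lever level over its fixture

### The job

Take the cast offset lever off the rack: grip its bar at the balance point and lift it straight up off the peg. Then hold it level and still over the low fixture, without touching the fixture, big bore centred above the locating pin and small eye above the rest pad, the boss's underside about 3 cm above the pin's tip, ready for a fitter to reach in. Finish while holding it there, with none of the things standing about disturbed.

Things in the scene. Friction and masses are not known exactly. Their poses are not given: they have to be found in the camera images.
- lever: Cast grey offset lever, 221 mm, 0.5-0.8 kg. Origin: big bore's axis at the boss's underside; x along the bar to the small eye, z up. Boss 52 mm wide, 40 high, bore 25. Straight bar 14 wide (y), 20 high, underside 10 above the boss's; free to grip x = 26 to 95 mm; past x = 125 it steps up 16 mm to the eye (x = 180). Starts level on the rack, boss's underside 100 mm above the bench.
- balance (a point): Balance point (centre of mass along the bar) of the lever: in mid-bar, 52 mm from the bore's axis toward the small eye and 20 mm above the boss's underside, so 26 mm beyond the edge of the boss. Axes as the lever's.
- small_eye (a point): Small eye of the lever (30 mm outside, 12 mm hole, 24 mm high): its centre on its underside, 180 mm from the big bore's axis and 24 mm above the boss's underside. Axes as the lever's.
- rack: Fixed parts rack, the taller thing, carrying the lever. Base 220 x 90 x 12 mm; origin: centre of its underside, x from peg to fork. At x = -75 mm a post whose shoulder (36 mm wide, 100 high) carries the boss; a 20 mm peg, 35 long, stands in the bore. At x = 35 a fork, 18 mm along and 35 across, carries the bar, prongs 12 mm up its sides. Nothing latched: lift straight up.
- peg_tip (a point): Top of the rack's peg, 135 mm above the bench, on its axis. Axes as the rack's.
- fixture: Fixed low fixture, empty. Dark base plate 240 x 90 x 14 mm; origin at the centre of its underside, x along its length from the locating pin to the rest pad, z up. Which side of the robot the rack and the fixture stand on changes.
- pin_tip (a point): Top of the fixture's locating pin (22 mm diameter, on a 40 mm collar), 70 mm above the bench, at x = -85 mm of the fixture, on the pin's axis. Axes as the fixture's.
- pad_top (a point): Top centre of the fixture's rest pad (36 mm square block with a round button), 54 mm above the bench, 180 mm from the pin's axis. Axes as the fixture's.
- tape: Yellow and black tape measure, 72 x 79 x 36 mm, bystander. Origin: centre of its underside.
- nozzle: Small brass-coloured gas nozzle standing upright, 26 mm wide, 56 mm high, bystander. Origin: centre of its underside.
- short_ferrule: Small flanged steel ferrule, 46 mm wide, 30 mm high, bystander. Origin: centre of its underside.
- tin: Round tin standing near the front, left of the work, with a light lid, 69 mm wide, 46 mm high, bystander. Origin: centre of its underside.
Things that resemble listed ones, but are neither listed nor needed, are in the scene too. There is more than one size of the lever; the job needs the largest.

How it is judged:
On the way:
1. the lever is lifted level, clear above the rack's peg, in the fingers (z of lever in the frame of peg_tip above 0.005 m and contact force between the fingers and lever above 1 N and angle between lever's own z axis and vertical below 0.25 rad), for 0.1 s.
At the end, for the whole second after the job is handed in: Lever held within 25 mm of its balance point, level within 5 degrees, under 20 mm/s; bore within 12 mm of the pin axis, small eye within 25 mm of the pad centre (from above), boss underside 12 to 55 mm above the pin tip, not touching fixture or rack (horizontal distance between lever and pin_tip below 0.012 m and horizontal distance between small_eye and pad_top below 0.025 m and z of lever in the frame of pin_tip between 0.012 and 0.055 m and angle between lever's own z axis and vertical below 0.09 rad and distance between the grasp point and balance below 0.025 m and contact force between the fingers and lever above 1 N and contact force between lever and fixture below 0.3 N and contact force between lever and rack below 0.3 N and linear speed of lever below 0.02 m/s); the arm keeps its last pose, push and grip.
It fails at once if the lever touches the fixture (contact force between lever and fixture above 1 N).
It fails at once if a bystander is disturbed (distance of any of tape, nozzle, short_ferrule, tin from where it was at the start of the episode above 0.02 m).
It also fails if it takes over 40 s, if anything falls off the work surface, if the arm or the gripper's body presses on something with over 40 N, if the wrist force passes 120 N, or if a joint passes its speed limit or range.

### The arm

A 6-joint arm with a two-finger parallel gripper is mounted at the origin on a cart in front of the work surface, level with it; the furniture and walls round the work are solid. World frame = base frame: x ahead of the robot, y to its left, z up, the work surface at z = 0. Lengths are in m, angles in rad, forces in N, time in s.
With the tool pointing down it reaches from about 0.25 to 0.725 m from the base axis. Payload 4 kg.
Tool frame: the origin (TCP) lies on the centre line of the jaws, within the pads' length; the fingertips stand 17 mm ahead of it and the grasp point (between the pads) lies 2 mm behind it (arm.finger_overhang is the y of the fingertips in the tool frame, in m); y points along the fingers, z is the direction in which the jaws open and shut, and the axes are right-handed (so a half turn about y gives the same grasp; the last joint's range is limited). The gripper opens to 85 mm and grips with 20 to 120 N. Pads are 22 mm wide; open, the fingers measure 114 mm over their backs; the gripper's body (76 mm by 85 mm) begins 54 mm behind the grasp point. The pads swing forward as they close: fully open they stand 13 mm farther back than shut.
Start: joints at [-1.111, 0.241, 0.005, 1.335, 0, 1.571], TCP at [0.222, -0.448, 0.248] pointing down, gripper open.
Joint ranges: [-2.72, 2.72], [-1.05, 1.87], [-1.09, 1.28], [-1.99, 2.15], [-1.42, 1.44], [-3.14, 3.14]. Speed limits (rad/s): [2.79, 2.79, 3.14, 3.14, 3.14, 3.14].

### API

Orientations are given as a unit quaternion [x, y, z, w].
In Python, from station import arm gives the robot as it stands.
- The arm moves only by the shell command python3 -m handwheel 'ROWS'. ROWS is JSON, a list of rows, each an object with "dp": the shift along the world's x, y, z as a fraction of full scale, a list of three; "turn": the turn, a rotation vector about the world's x, y, z as a fraction of full scale, a list of three; "grip": the gripper's target within -1 to 1 (shut at 1, half-way at 0, fully open at -1). A call has 1 to 5 rows; each row is the pose to reach, as a shift and turn from the pose commanded when the call began; what a row does not reach only later rows make up. Full scale, the value 1, is 1 m for a shift and 120 degrees for a turn. A row lasts 1/10 s, in which the tool goes at most 50 mm and 8.59 degrees, less where a joint would pass 70% of its speed; a pose out of reach is approached as far as the arm can. A call with a number of a shift or a turn outside -1 to 1 is refused whole. A call with a gripper value outside its range is refused whole. The fingers move at their own pace and stop on an object; the grip force is fixed at half the most. Time passes only in rows, so rows that repeat a pose let the fingers close. It gives the time, the measured TCP pose, the force and the opening at its end, in the units of the state.
- arm.read_state(): the state, without advancing time (a new reading comes with each control period).
- arm.capture(name): name is "scene" or "side" or "wrist"; returns the picture (384x512x3 uint8, blue, green, red); there is no depth.
- arm.camera_info(name): a dict with "camera_matrix" (3x3 intrinsics, pixels), "camera_from_world" (4x4, takes a point from world to camera coordinates). Camera axes: x right, y up, looking along -z (the intrinsics and any distortion apply to the point x, -y, -z); pixel columns grow to the right and rows downward; lengths in m; the calibration is good to about 2 mm. A picture is of the moment at which its call begins: read the wrist's pose just before it. camera_info takes no time and is no camera call; for the wrist camera it gives the pose at the moment of the call.
- arm.finish_job(): hands the job in, once; it reports no verdict.
The state is a dict: "clock": time; "q": joint angles; "qvel": joint speeds; "joint_torque": joint torques, N m; "tool_pos": TCP position; "eef_rot": TCP orientation; "ft_force": force on the tool from outside, world axes, zero at the start; "torque": the same for the moment, N m; "opening": finger opening in m.
Only numpy, scipy, OpenCV 4.12 (cv2) and the standard library are available. Lean on these libraries where they do the work, as an engineer would, in place of code of your own. Each camera call takes 0.05 s, during which the arm holds its last target.

## Working session

There is one attempt and no reset: what is moved stays moved. The work goes in short steps, Python scripts to look and compute and a shell command to move; the robot and the scene stay as the last step left them, time stands still between calls to the robot, and variables do not carry over. Pictures are saved under pics/ and viewed, and the job is handed in when it is done.

```bash
mkdir -p pics; ls
python3 - <<'E'
from station import arm
import cv2
for n in ("scene","side","wrist"):
    im=arm.capture(n); cv2.imwrite(f"pics/{n}0.png",im)
    ci=arm.camera_info(n); print(n,ci)
print(arm.read_state(), arm.finger_overhang)
E
```

```text
pics
scene {'camera_matrix': array([[388.5566565 ,   0.        , 253.57763523],
       [  0.        , 388.5566565 , 188.21626564],
       [  0.        ,   0.        ,   1.        ]]), 'camera_from_world': array([[-0.82486247, -0.56506868, -0.01730036,  0.5776191 ],
       [ 0.37415603, -0.56860594,  0.73259439, -0.17559693],
       [-0.42380323,  0.59781658,  0.68044556, -1.16706923],
       [ 0.        ,  0.        ,  0.        ,  1.        ]])}
side {'camera_matrix': array([[471.61985665,   0.        , 252.41183651],
       [  0.        , 471.61985665, 200.11224546],
       [  0.        ,   0.        ,   1.        ]]), 'camera_from_world': array([[ 0.91294263, -0.40756931, -0.0205671 , -0.4217547 ],
       [ 0.27077853,  0.56728914,  0.77772875, -0.36967692],
       [-0.30531088, -0.71559086,  0.62826346, -1.66372733],
       [ 0.        ,  0.        ,  0.        ,  1.        ]])}
wrist {'camera_matrix': array([[312.8755609 ,   0.        , 255.05138231],
       [  0.        , 312.8755609 , 188.10747453],
       [  0.        ,   0.        ,   1.        ]]), 'camera_from_world': arra
[... 204 characters left out ...]
       ,  0.        ,  1.        ]])}
{'clock': 0.15, 'q': array([-1.11096329e+00,  2.41208425e-01,  4.02140778e-03,  1.33526515e+00,
        3.09246435e-06,  1.57078276e+00]), 'qvel': array([-0.0016807 , -0.00359441,  0.00262467,  0.0011699 ,  0.0007847 ,
        0.00031191]), 'joint_torque': array([ 1.10055393e-03, -3.72635365e+01,  2.52638644e+01,  1.23920859e-02,
        4.63795675e-05,  1.24706133e-05]), 'tool_pos': array([ 0.22168561, -0.44762993,  0.24762853]), 'eef_rot': array([-0.16128394,  0.68906851, -0.68792796,  0.16101924]), 'ft_force': array([-0.05407726,  0.48778687, -1.12130198]), 'torque': array([-0.02459309,  0.04022002,  0.01385209]), 'opening': 0.08549516815270876} 0.017
```

View pics/scene0.png

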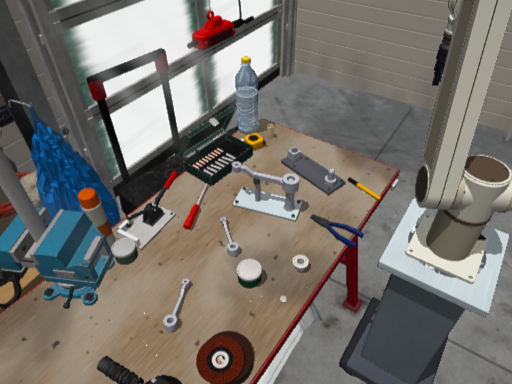

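View pics/side0.png

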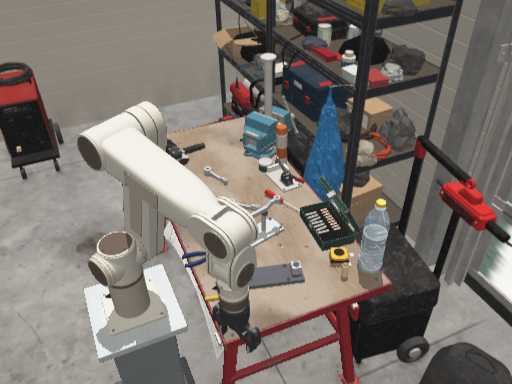

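View pics/wrist0.png

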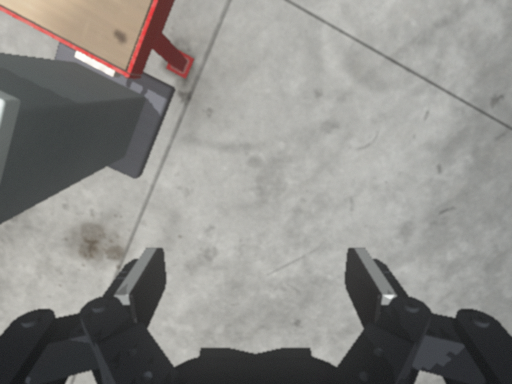

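The scene view shows the rack with a lever on it at about (268,190). Loose smaller levers lie at (230,238) and (177,305), and the empty dark fixture is at (312,172). I'll check these in a close crop.

Run:
```python
import cv2
im=cv2.imread("pics/scene0.png")
c=im[140:230,220:355]; cv2.imwrite("pics/c0.png",cv2.resize(c,None,fx=5.9,fy=5.9,interpolation=cv2.INTER_CUBIC))
im=cv2.imread("pics/side0.png")
c=im[180:300,230:370]; cv2.imwrite("pics/c1.png",cv2.resize(c,None,fx=5,fy=5,interpolation=cv2.INTER_CUBIC))
```

```text
(no output)
```

View pics/c0.png

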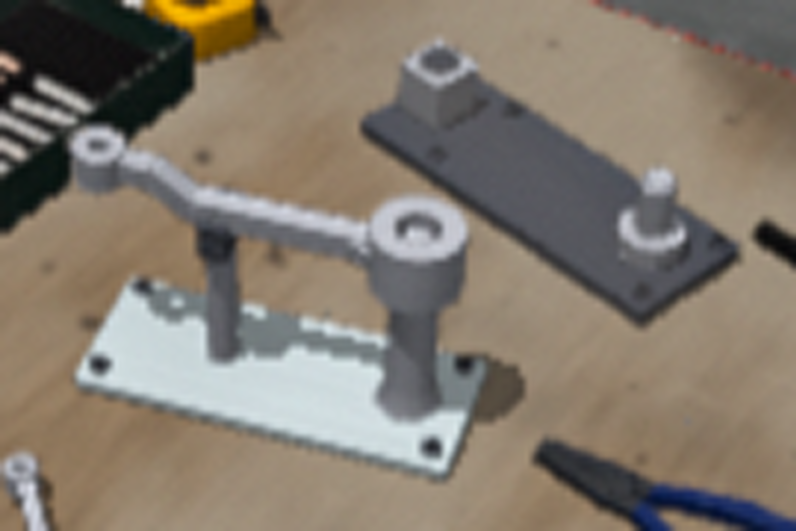

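View pics/c1.png

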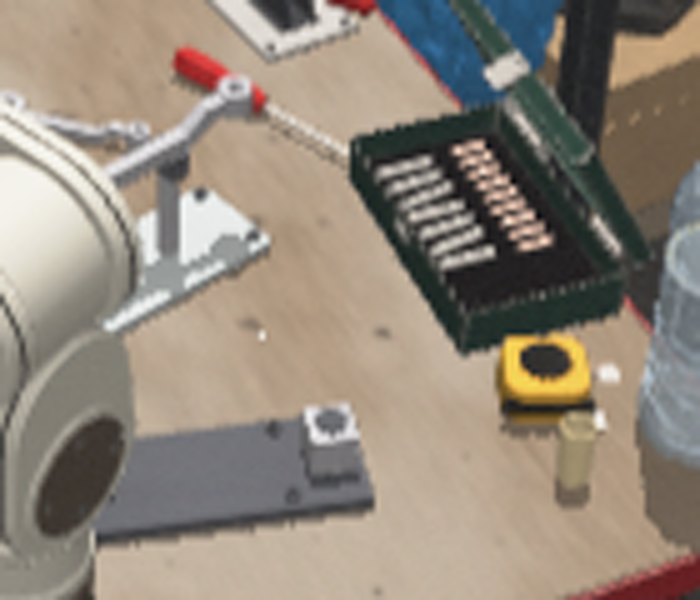

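Candidates for the lever: the one on the rack (268,190), and loose small ones at (230,238) and (177,305). I choose the rack one; it's the only one on a peg and fork, and its length gets checked next.

```bash
cat > h.py <<'E'
import numpy as np
from station import arm
def ray(ci,u,v,z):
    K=ci["camera_matrix"];T=ci["camera_from_world"]
    d=np.array([(u-K[0,2])/K[0,0],-(v-K[1,2])/K[1,1],-1.0])
    R=T[:3,:3];c=-R.T@T[:3,3];w=R.T@d
    return c+w*(z-c[2])/w[2]
def proj(ci,p):
    K=ci["camera_matrix"];T=ci["camera_from_world"]
    q=T[:3,:3]@np.array(p)+T[:3,3]
    return K[0,0]*q[0]/-q[2]+K[0,2], K[1,1]*(-q[1])/-q[2]+K[1,2]
E
python3 - <<'E'
from h import *
np.set_printoptions(precision=4,suppress=True)
ci=arm.camera_info("scene")
f=lambda u,v,z: ray(ci,220+(u+.5)/5.9-.5,140+(v+.5)/5.9-.5,z)
b=f(418,230,.140);e=f(98,146,.148);p=f(660,180,.07);a=f(438,62,.054)
print("boss",b,"eye",e,np.linalg.norm((e-b)[:2]),np.degrees(np.arctan2(*(e-b)[1::-1])))
print("pin",p,"pad",a,np.linalg.norm((a-p)[:2]),np.degrees(np.arctan2(*(a-p)[1::-1])))
for n,u,v in [("nozzle",267,133),("tape",253,145),("tin",249,280),("ferr",301,268),("plier",338,232),("box",222,160)]:print(n,ray(ci,u,v,0))
s=arm.camera_info("side")
g=lambda u,v,z: ray(s,230+(u+.5)/5-.5,180+(v+.5)/5-.5,z)
print("side eye",g(236,88,.148),"pad",g(330,422,.054),"nozzle",g(572,497,0),"tape",g(545,410,0))
E
```

```text
boss [0.4713 0.1295 0.14  ] eye [0.6457 0.173  0.148 ] 0.17973981613251014 14.012950143580726
pin [ 0.414  -0.0552  0.07  ] pad [ 0.5876 -0.101   0.054 ] 0.17956998139218702 -14.805252519143213
nozzle [ 0.7726 -0.2045  0.    ]
tape [ 0.7743 -0.104   0.    ]
tin [0.4248 0.4249 0.    ]
ferr [0.3234 0.3083 0.    ]
plier [ 0.2938  0.1256 -0.    ]
box [0.8196 0.0402 0.    ]
side eye [0.6442 0.1618 0.148 ] pad [ 0.5854 -0.1142  0.054 ] nozzle [ 0.7367 -0.2121 -0.    ] tape [ 0.7659 -0.1288  0.    ]
```

Run:
```python
from h import *
from scipy.spatial.transform import Rotation as R
np.set_printoptions(precision=4,suppress=True)
s=arm.read_state();M=R.from_quat(s["eef_rot"]).as_matrix();print(M,s["tool_pos"])
print("jaw yaw",np.degrees(np.arctan2(M[1,2],M[0,2])))
T=arm.camera_info("wrist")["camera_from_world"];print("cam",-T[:3,:3].T@T[:3,3])
```

```text
[[-0.8961 -0.0007  0.4438]
 [-0.4438  0.0015 -0.8961]
 [-0.     -1.     -0.0017]] [ 0.2217 -0.4476  0.2476]
jaw yaw -63.65273028878573
cam [ 0.2939 -0.4121  0.3723]
```

```bash
python3 -m handwheel '[{"dp":[0.05,0.05,0.1],"turn":[0,0,-0.05],"grip":-1},{"dp":[0.05,0.05,0.1],"turn":[0,0,-0.103],"grip":-1},{"dp":[0.1,0.15,0.1],"turn":[0,0,-0.103],"grip":-1},{"dp":[0.1,0.2,0.1],"turn":[0,0,-0.103],"grip":-1},{"dp":[0.1,0.2,0.1],"turn":[0,0,-0.103],"grip":-1}]'
```

```text
clock: 0.65
tool_pos: [0.316, -0.267, 0.3465]
eef_rot: [-0.086, 0.702, -0.702, 0.086]
ft_force: [1.5, 1.0, -0.1]
opening: 0.0855
```

```bash
python3 -m handwheel '[{"dp":[0.06,0.16,0],"turn":[0,0,0],"grip":-1},{"dp":[0.06,0.16,0],"turn":[0,0,0],"grip":-1},{"dp":[0.06,0.16,0],"turn":[0,0,0],"grip":-1},{"dp":[0.12,0.3,0],"turn":[0,0,0],"grip":-1},{"dp":[0.14,0.36,0],"turn":[0,0,0],"grip":-1}]'; python3 -m handwheel '[{"dp":[0.04,0.1,0],"turn":[0,0,0],"grip":-1},{"dp":[0.04,0.1,0],"turn":[0,0,0],"grip":-1},{"dp":[0.04,0.1,0],"turn":[0,0,0],"grip":-1},{"dp":[0.04,0.1,0],"turn":[0,0,0],"grip":-1}]'
python3 - <<'E'
from h import *
import cv2
s=arm.read_state();print(s["tool_pos"],s["qvel"].round(3))
ci=arm.camera_info("wrist");im=arm.capture("wrist");cv2.imwrite("pics/w1.png",im);np.savez("w1.npz",**ci)
cv2.imwrite("pics/w1b.png",cv2.resize(im,None,fx=1.56,fy=1.56,interpolation=cv2.INTER_CUBIC))
im=arm.capture("side");cv2.imwrite("pics/side1.png",im)
E
```

```text
clock: 1.15
tool_pos: [0.4061, -0.0335, 0.3464]
eef_rot: [0.086, -0.702, 0.702, -0.086]
ft_force: [1.3, -0.6, 0.4]
opening: 0.0853
clock: 1.55
tool_pos: [0.4459, 0.0659, 0.3456]
eef_rot: [0.088, -0.702, 0.702, -0.087]
ft_force: [-0.0, -0.7, 0.4]
opening: 0.0853
[0.44593893 0.06587492 0.34559127] [-0.057 -0.027 -0.019  0.01  -0.011 -0.011]
```

View pics/w1b.png

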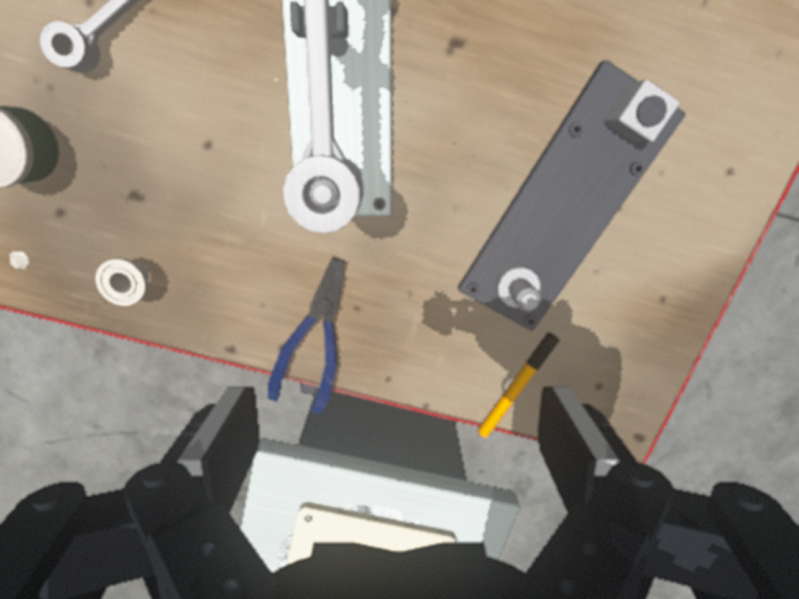

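View pics/side1.png

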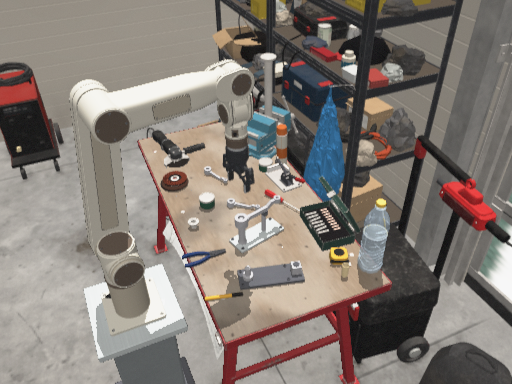

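The wrist view shows the boss top at (322,193), the pin tip at about (528,297) and the pad button at (651,111), in the enlarged picture. I'll cross-check these against both fixed cameras in closer crops.

Run:
```python
import cv2,numpy as np
im=cv2.imread("pics/w1.png")
def cr(im,x,y,s=45,k=8): return cv2.resize(im[y-s:y+s,x-s:x+s],None,fx=k,fy=k,interpolation=cv2.INTER_CUBIC)
a=cr(im,206,123,30,6.5);b=cr(im,338,188,30,6.5)
s=cv2.imread("pics/side1.png");c=cr(s,260,230,30,6.5);d=cr(s,265,275,30,6.5)
w=np.hstack([a,b]);w2=np.hstack([c,d])
cv2.imwrite("pics/m1.png",w);cv2.imwrite("pics/m2.png",cv2.resize(s[195:295,225:315],None,fx=6,fy=6,interpolation=cv2.INTER_CUBIC))
```

```text
(no output)
```

View pics/m1.png

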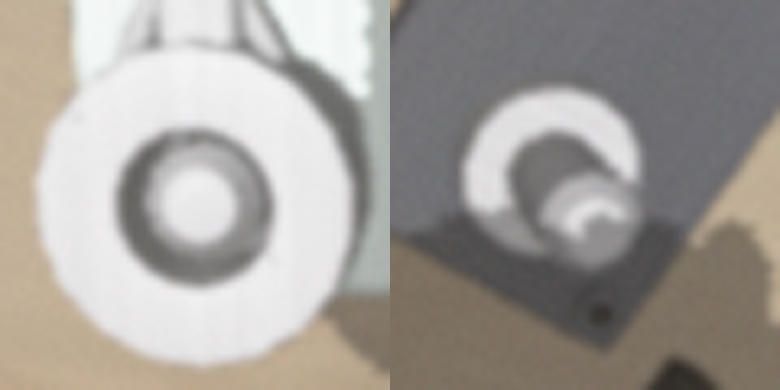

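View pics/m2.png

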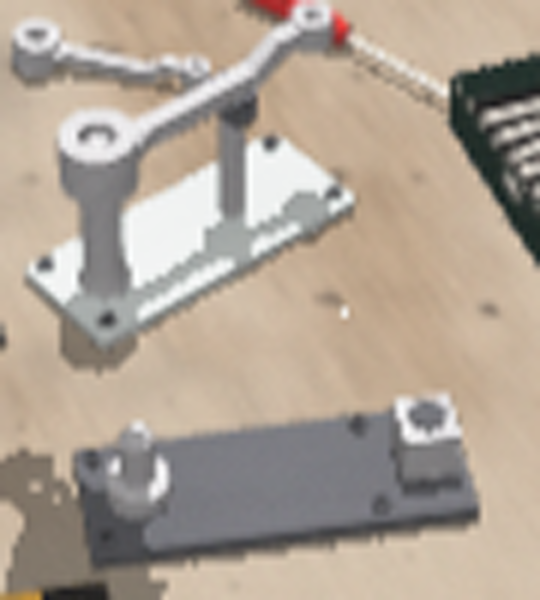

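Run:
```python
from h import *
np.set_printoptions(precision=4,suppress=True)
w=dict(np.load("w1.npz"))
W=lambda ox,oy,u,v,z: ray(w,ox+(u+.5)/6.5-.5,oy+(v+.5)/6.5-.5,z)
print("wrist boss",W(176,93,196,206,.14),"peg",W(176,93,196,205,.135),"pin",W(308,158,207,222,.07))
print("wrist pad",ray(w,651/1.56,111/1.56,.054), "bar near fork",ray(w,316.5/1.56,25/1.56,.13))
s=arm.camera_info("side")
g=lambda u,v,z: ray(s,225+(u+.5)/6-.5,195+(v+.5)/6-.5,z)
print("side boss",g(97,135,.14),"eye",g(312,15,.148),"pin",g(138,431,.07),"pad",g(429,415,.054))
print(arm.read_state()["tool_pos"])
c=arm.camera_info("scene")
for n,p in [("eye",(.6457,.173,.148)),("boss",(.4713,.1295,.14)),("pin",(.414,-.0552,.07)),("pad",(.5876,-.101,.054))]:
  A=[];B=[]
```

```text
wrist boss [0.4735 0.1259 0.14  ] peg [0.4728 0.1265 0.135 ] pin [ 0.4187 -0.0586  0.07  ]
wrist pad [ 0.5891 -0.1065  0.054 ] bar near fork [0.5728 0.1502 0.13  ]
side boss [0.4701 0.1208 0.14  ] eye [0.6437 0.1628 0.148 ] pin [ 0.4158 -0.0643  0.07  ] pad [ 0.5876 -0.1138  0.054 ]
[0.4454 0.0638 0.3461]
```

```bash
python3 -m handwheel '[{"dp":[0.04,0.035,-0.05],"turn":[0,0,0],"grip":-1},{"dp":[0.076,0.074,-0.1],"turn":[0,0,0],"grip":-1},{"dp":[0.076,0.074,-0.1],"turn":[0,0,0],"grip":-1},{"dp":[0.076,0.074,-0.1],"turn":[0,0,0],"grip":-1}]'
python3 - <<'E'
from h import *
import cv2
from scipy.spatial.transform import Rotation as R
s=arm.read_state();print(s["tool_pos"],s["qvel"].round(3))
M=R.from_quat(s["eef_rot"]).as_matrix();print(M.round(4),"jaw yaw",np.degrees(np.arctan2(M[1,2],M[0,2])))
ci=arm.camera_info("wrist");im=arm.capture("wrist");cv2.imwrite("pics/w2.png",im);np.savez("w2.npz",**ci)
cv2.imwrite("pics/w2b.png",cv2.resize(im,None,fx=1.5,fy=1.5,interpolation=cv2.INTER_CUBIC))
E
```

```text
clock: 2.05
tool_pos: [0.5224, 0.1334, 0.2405]
eef_rot: [-0.091, 0.702, -0.701, 0.085]
ft_force: [-1.2, -0.6, -0.5]
opening: 0.0853
[0.52237947 0.13337357 0.24047559] [-0.022 -0.085  0.025  0.1   -0.018 -0.005]
[[-0.969  -0.0098  0.247 ]
 [-0.247   0.0012 -0.969 ]
 [ 0.0092 -1.     -0.0036]] jaw yaw -75.70170859916134
```

View pics/w2b.png

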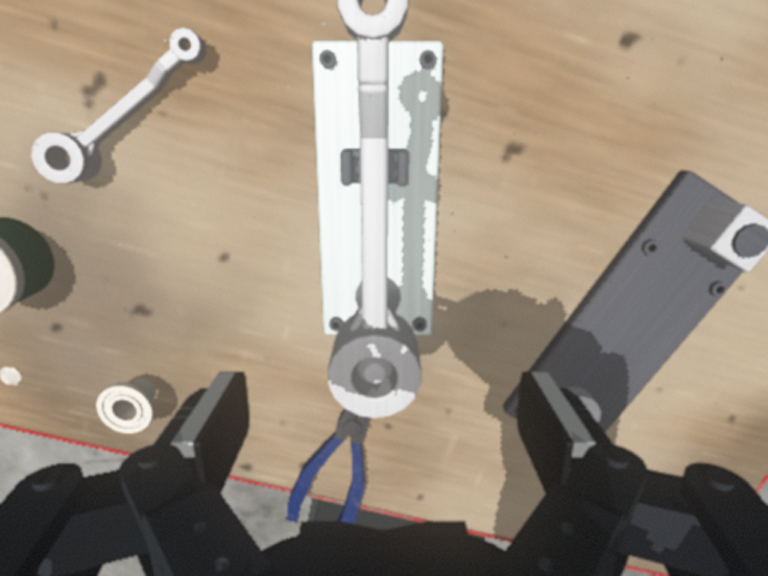

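Run:
```python
from h import *
np.set_printoptions(precision=4,suppress=True)
w=dict(np.load("w2.npz"))
f=lambda u,v,z: ray(w,(u+.5)/1.5-.5,(v+.5)/1.5-.5,z)
b=f(375,372,.14);e=f(372.5,5,.148);m=f(374,250,.13)
print(b,e,m,np.linalg.norm((e-b)[:2]),np.degrees(np.arctan2(*(e-b)[1::-1])))
d=(e-b)[:2];d/=np.linalg.norm(d);print("bal",b[:2]+.052*d)
s=arm.read_state();print(s["tool_pos"],s["qvel"].round(3))
n=np.array([-d[1],d[0]]);print("lateral bar vs tool",(m[:2]-s["tool_pos"][:2])@n)
```

```text
[0.477  0.1266 0.14  ] [0.6443 0.1692 0.148 ] [0.5402 0.1431 0.13  ] 0.17264492663164632 14.270092505598717
bal [0.5274 0.1394]
[0.522  0.1326 0.2433] [-0.012 -0.073  0.032  0.038 -0.005  0.002]
lateral bar vs tool 0.005654581483859714
```

```bash
python3 -m handwheel '[{"dp":[0.003,0.006,-0.04],"turn":[0,0,0],"grip":-1},{"dp":[0.003,0.006,-0.06],"turn":[0,0,0],"grip":-1},{"dp":[0.003,0.006,-0.06],"turn":[0,0,0],"grip":-1},{"dp":[0.003,0.006,-0.06],"turn":[0,0,0],"grip":-1},{"dp":[0.003,0.006,-0.06],"turn":[0,0,0],"grip":-1}]'
python3 - <<'E'
from h import *
import cv2
from scipy.spatial.transform import Rotation as R
s=arm.read_state();print(s["tool_pos"],s["qvel"].round(3))
M=R.from_quat(s["eef_rot"]).as_matrix();print(M.round(4),"jaw yaw",np.degrees(np.arctan2(M[1,2],M[0,2])))
ci=arm.camera_info("wrist");im=arm.capture("wrist");cv2.imwrite("pics/w3.png",im);np.savez("w3.npz",**ci)
cv2.imwrite("pics/w3b.png",cv2.resize(im,None,fx=1.5,fy=1.5,interpolation=cv2.INTER_CUBIC))
E
```

```text
clock: 2.6
tool_pos: [0.5278, 0.1373, 0.1892]
eef_rot: [-0.088, 0.703, -0.699, 0.091]
ft_force: [0.4, -0.3, -0.7]
opening: 0.0853
[0.52775977 0.13730011 0.18917444] [ 0.008  0.003  0.002 -0.007  0.     0.002]
[[-0.9682  0.003   0.2502]
 [-0.2502  0.0062 -0.9682]
 [-0.0045 -1.     -0.0052]] jaw yaw -75.5089344122474
```

View pics/w3b.png

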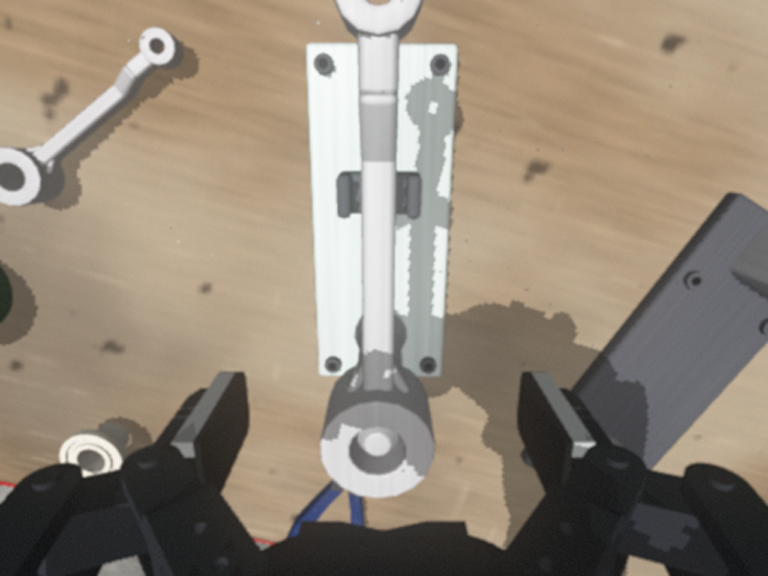

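The bar runs vertically at x≈378 between the jaws, whose centre is at about 383. The boss top is at (377,447).

Run:
```python
from h import *
np.set_printoptions(precision=4,suppress=True)
w=dict(np.load("w3.npz"))
f=lambda u,v,z: ray(w,(u+.5)/1.5-.5,(v+.5)/1.5-.5,z)
b=f(377,446,.14);m=f(378,350,.13);m2=f(377.5,190,.13);print(b,m,m2)
d=(m2-m)[:2];d/=np.linalg.norm(d);n=np.array([-d[1],d[0]]);print(np.degrees(np.arctan2(d[1],d[0])))
s=arm.read_state();t=s["tool_pos"];print(t,s["qvel"].round(3),arm.camera_info("wrist")["camera_from_world"]-w["camera_from_world"])
print("lat",(m[:2]-t[:2])@n,(m2[:2]-t[:2])@n,"along from boss",(t-b)[:2]@d)
```

```text
[0.4764 0.127  0.14  ] [0.5169 0.1371 0.13  ] [0.5832 0.1542 0.13  ]
14.466951376077613
[0.5278 0.1375 0.189 ] [ 0.009  0.008 -0.005 -0.007 -0.    -0.001] [[ 0.0004  0.0001 -0.      0.    ]
 [-0.0001  0.0004 -0.     -0.0001]
 [ 0.      0.0001 -0.      0.0001]
 [ 0.      0.      0.      0.    ]]
lat 0.0022446778600150215 0.002244677860015023 along from boss 0.05230299189543528
```

```bash
python3 -m handwheel '[{"dp":[-0.002,0.002,-0.03],"turn":[0,0,0],"grip":-1},{"dp":[-0.002,0.002,-0.055],"turn":[0,0,0],"grip":-1},{"dp":[-0.002,0.002,-0.071],"turn":[0,0,0],"grip":-1},{"dp":[-0.002,0.002,-0.071],"turn":[0,0,0],"grip":-1},{"dp":[-0.002,0.002,-0.071],"turn":[0,0,0],"grip":-1}]'
python3 - <<'E'
from h import *
import cv2
s=arm.read_state();print(s["tool_pos"],s["qvel"].round(3))
im=arm.capture("wrist");cv2.imwrite("pics/w4.png",im)
E
```

```text
clock: 3.15
tool_pos: [0.5256, 0.1389, 0.1167]
eef_rot: [-0.09, 0.704, -0.699, 0.091]
ft_force: [0.6, 0.3, 0.2]
opening: 0.0851
[0.52562521 0.13887626 0.11665827] [ 0.001 -0.012  0.018 -0.003 -0.    -0.   ]
```

View pics/w4.png

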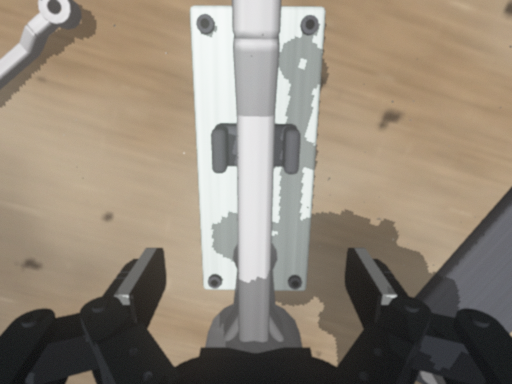

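The bar is centred at x≈255, midway between the jaws (164 and 347), and the boss is behind the palm. Closing the fingers.

```bash
python3 -m handwheel '[{"dp":[0,0,0],"turn":[0,0,0],"grip":1},{"dp":[0,0,0],"turn":[0,0,0],"grip":1},{"dp":[0,0,0],"turn":[0,0,0],"grip":1},{"dp":[0,0,0],"turn":[0,0,0],"grip":1},{"dp":[0,0,0],"turn":[0,0,0],"grip":1}]';python3 -m handwheel '[{"dp":[0,0,0],"turn":[0,0,0],"grip":1},{"dp":[0,0,0],"turn":[0,0,0],"grip":1},{"dp":[0,0,0],"turn":[0,0,0],"grip":1},{"dp":[0,0,0],"turn":[0,0,0],"grip":1},{"dp":[0,0,0],"turn":[0,0,0],"grip":1}]'
```

```text
clock: 3.7
tool_pos: [0.5249, 0.1391, 0.1156]
eef_rot: [-0.091, 0.704, -0.699, 0.09]
ft_force: [-5.1, -0.8, 4.1]
opening: 0.0132
clock: 4.2
tool_pos: [0.5249, 0.1392, 0.1157]
eef_rot: [-0.091, 0.704, -0.699, 0.09]
ft_force: [-3.3, 2.6, 3.9]
opening: 0.013
```

```bash
python3 -m handwheel '[{"dp":[0,0,0.008],"turn":[0,0,0],"grip":1},{"dp":[0,0,0.02],"turn":[0,0,0],"grip":1},{"dp":[0,0,0.04],"turn":[0,0,0],"grip":1},{"dp":[0,0,0.06],"turn":[0,0,0],"grip":1},{"dp":[0,0,0.08],"turn":[0,0,0],"grip":1}]';python3 -m handwheel '[{"dp":[0,0,0],"turn":[0,0,0],"grip":1},{"dp":[0,0,0],"turn":[0,0,0],"grip":1},{"dp":[0,0,0],"turn":[0,0,0],"grip":1}]'
python3 - <<'E'
from h import *
import cv2
s=arm.read_state();print(s["tool_pos"],s["qvel"].round(3))
a=arm.capture("wrist");b=arm.capture("scene");cv2.imwrite("pics/m5.png",np.hstack([cv2.resize(a,(400,300)),cv2.resize(b[100:250,180:380],(400,300),interpolation=cv2.INTER_CUBIC)]))
E
```

```text
clock: 4.7
tool_pos: [0.5243, 0.138, 0.1955]
eef_rot: [-0.091, 0.703, -0.7, 0.089]
ft_force: [0.1, -0.3, -7.4]
opening: 0.0131
clock: 5.0
tool_pos: [0.5238, 0.1383, 0.1937]
eef_rot: [-0.092, 0.703, -0.699, 0.089]
ft_force: [0.0, 0.5, -6.7]
opening: 0.0131
[0.523804   0.1382762  0.19365832] [ 0.001  0.005 -0.003  0.001  0.002 -0.001]
```

View pics/m5.png

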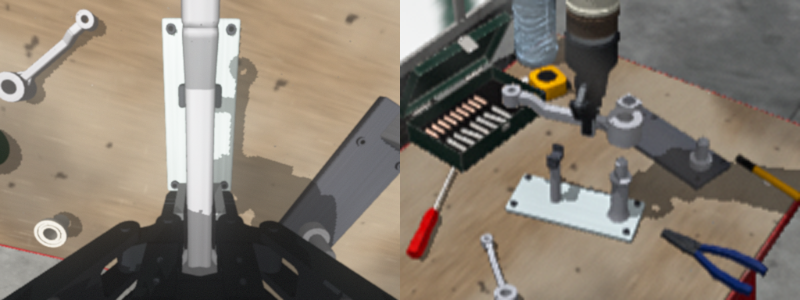

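The lever is off the peg, level and in the fingers; the load is about 6.7 N and the rack stands empty. Next I carry it over the fixture and turn it about −30°.

```bash
python3 -m handwheel '[{"dp":[-0.005,-0.02,0],"turn":[0,0,-0.02],"grip":1},{"dp":[-0.015,-0.055,0],"turn":[0,0,-0.06],"grip":1},{"dp":[-0.025,-0.095,0],"turn":[0,0,-0.11],"grip":1},{"dp":[-0.035,-0.135,0],"turn":[0,0,-0.16],"grip":1},{"dp":[-0.045,-0.17,0],"turn":[0,0,-0.2],"grip":1}]';python3 -m handwheel '[{"dp":[-0.006,-0.025,0],"turn":[0,0,-0.03],"grip":1},{"dp":[-0.01,-0.041,-0.01],"turn":[0,0,-0.049],"grip":1},{"dp":[-0.01,-0.041,-0.03],"turn":[0,0,-0.049],"grip":1},{"dp":[-0.01,-0.041,-0.04],"turn":[0,0,-0.049],"grip":1},{"dp":[-0.01,-0.041,-0.04],"turn":[0,0,-0.049],"grip":1}]';python3 -m handwheel '[{"dp":[0,0,0],"turn":[0,0,0],"grip":1},{"dp":[0,0,0],"turn":[0,0,0],"grip":1},{"dp":[0,0,0],"turn":[0,0,0],"grip":1}]'
python3 - <<'E'
from h import *
import cv2
from scipy.spatial.transform import Rotation as R
s=arm.read_state();print(s["tool_pos"],s["qvel"].round(3))
M=R.from_quat(s["eef_rot"]).as_matrix();print(M.round(4),"jaw yaw",np.degrees(np.arctan2(M[1,2],M[0,2])))
ci=arm.camera_info("wrist");np.savez("w6.npz",**ci)
for n in("wrist","scene","side"):cv2.imwrite(f"pics/{n}6.png",arm.capture(n))
cv2.imwrite("pics/s6.png",cv2.resize(cv2.imread("pics/scene6.png")[110:220,250:380],None,fx=6,fy=5.4,interpolation=cv2.INTER_CUBIC))
cv2.imwrite("pics/d6.png",cv2.resize(cv2.imread("pics/side6.png")[210:310,210:340],None,fx=6,fy=6,interpolation=cv2.INTER_CUBIC))
E
```

```text
clock: 5.6
tool_pos: [0.4755, -0.0576, 0.1945]
eef_rot: [0.047, 0.714, -0.697, -0.048]
ft_force: [0.2, -0.5, -6.3]
opening: 0.0131
clock: 6.1
tool_pos: [0.4639, -0.0996, 0.1532]
eef_rot: [0.08, 0.713, -0.692, -0.081]
ft_force: [-0.4, 1.0, -6.4]
opening: 0.0129
clock: 6.4
tool_pos: [0.4666, -0.0998, 0.1562]
eef_rot: [0.082, 0.712, -0.692, -0.078]
ft_force: [0.0, -0.4, -7.3]
opening: 0.013
[ 0.46662799 -0.09978702  0.15615853] [-0.001 -0.001 -0.004 -0.001 -0.     0.001]
[[-0.9744  0.0078 -0.2248]
 [ 0.2249  0.0276 -0.974 ]
 [-0.0014 -0.9996 -0.0286]] jaw yaw -102.99660386302331
```

View pics/s6.png

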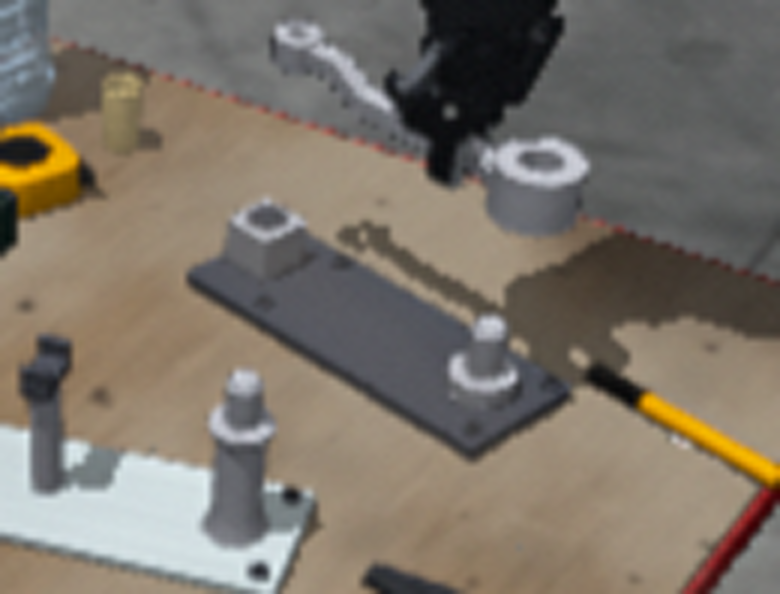

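View pics/d6.png

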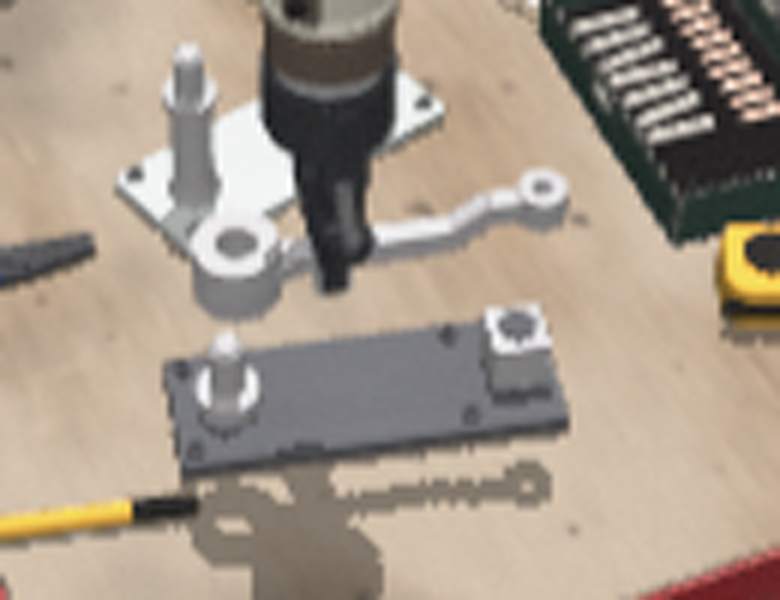

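View pics/wrist6.png

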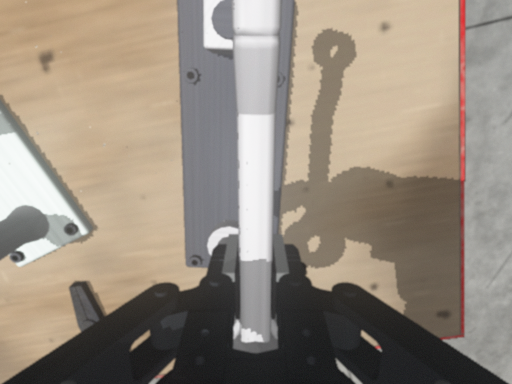

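The scene and side views agree that the lever is about 25 mm too far toward −y; the move overshot. The tool also leans about 1.6°. I'll correct both and measure again.

```bash
python3 -m handwheel '[{"dp":[0.001,0.01,0],"turn":[-0.005,0.001,-0.008],"grip":1},{"dp":[0.002,0.02,0],"turn":[-0.01,0.003,-0.015],"grip":1},{"dp":[0.0024,0.027,0],"turn":[-0.013,0.0037,-0.021],"grip":1},{"dp":[0.0024,0.027,0],"turn":[-0.013,0.0037,-0.021],"grip":1},{"dp":[0.0024,0.027,0],"turn":[-0.013,0.0037,-0.021],"grip":1}]';python3 -m handwheel '[{"dp":[0,0,0],"turn":[0,0,0],"grip":1},{"dp":[0,0,0],"turn":[0,0,0],"grip":1},{"dp":[0,0,0],"turn":[0,0,0],"grip":1}]'
cat > look.py <<'E'
from h import *
import cv2,sys
from scipy.spatial.transform import Rotation as R
k=sys.argv[1]
s=arm.read_state();print(s["tool_pos"],s["qvel"].round(3))
M=R.from_quat(s["eef_rot"]).as_matrix();print(M.round(4),"bar yaw",np.degrees(np.arctan2(M[1,2],M[0,2]))+90)
ci=arm.camera_info("wrist");np.savez(f"w{k}.npz",**ci)
for n in("wrist","scene","side"):cv2.imwrite(f"pics/{n}{k}.png",arm.capture(n))
cv2.imwrite(f"pics/s{k}.png",cv2.resize(cv2.imread(f"pics/scene{k}.png")[110:210,250:380],None,fx=6,fy=6,interpolation=cv2.INTER_CUBIC))
cv2.imwrite(f"pics/d{k}.png",cv2.resize(cv2.imread(f"pics/side{k}.png")[210:310,210:340],None,fx=6,fy=6,interpolation=cv2.INTER_CUBIC))
E
python3 look.py 7
```

```text
clock: 7.05
tool_pos: [0.4612, -0.1025, 0.1554]
eef_rot: [0.082, 0.711, -0.694, -0.081]
ft_force: [0.4, 0.8, -7.1]
opening: 0.0128
clock: 7.35
tool_pos: [0.4613, -0.1024, 0.1553]
eef_rot: [0.082, 0.711, -0.694, -0.081]
ft_force: [-0.7, 1.1, -6.2]
opening: 0.0131
[ 0.461315   -0.10241578  0.15532944] [ 0.001  0.002  0.001 -0.     0.001 -0.002]
[[-0.9732  0.0041 -0.2301]
 [ 0.2302  0.024  -0.9729]
 [ 0.0015 -0.9997 -0.0243]] bar yaw -13.308685797490483
```

View pics/s7.png

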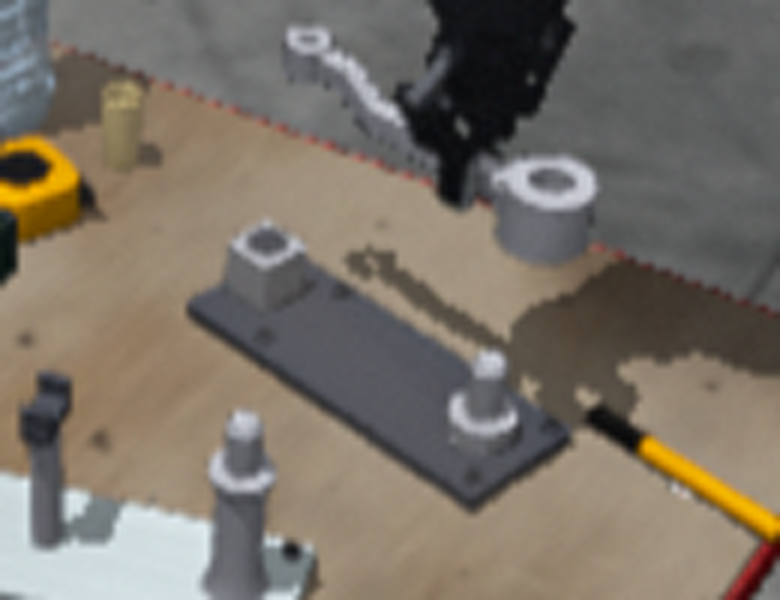

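View pics/d7.png

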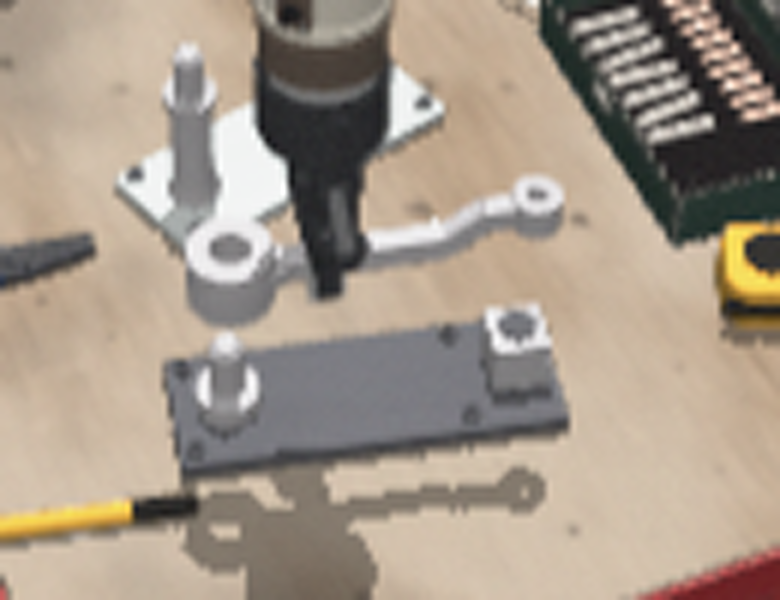

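View pics/wrist7.png

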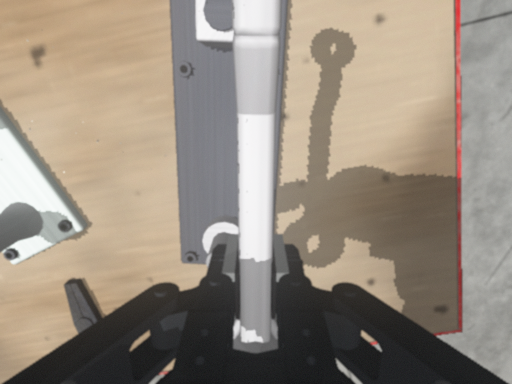

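```bash
python3 - <<'E'
from h import *
s=arm.read_state()
for k in("q","joint_torque","ft_force","torque","tool_pos"):print(k,s[k].round(3))
E
python3 -m handwheel '[{"dp":[0,0.01,0],"turn":[0,0,0],"grip":1},{"dp":[0,0.01,0],"turn":[0,0,0],"grip":1},{"dp":[0,0.01,0],"turn":[0,0,0],"grip":1}]'
python3 - <<'E'
from h import *
s=arm.read_state()
for k in("q","joint_torque","ft_force","torque","tool_pos"):print(k,s[k].round(4))
E
```

```text
q [-0.233  0.252 -0.233  1.088  0.024  3.141]
joint_torque [-1.0000e-03 -3.8904e+01  2.5538e+01  2.9000e-02  1.2600e-01  0.0000e+00]
ft_force [ 1.142 -0.494 -6.944]
torque [-0.079 -0.025  0.011]
tool_pos [ 0.461 -0.102  0.155]
clock: 7.8
tool_pos: [0.46, -0.0974, 0.1554]
eef_rot: [0.08, 0.713, -0.693, -0.079]
ft_force: [0.2, 0.1, -6.4]
opening: 0.0131
q [-0.226   0.2478 -0.2384  1.0863  0.0284  3.1407]
joint_torque [ 5.25000e-02 -3.86556e+01  2.54377e+01  6.31000e-02  1.63400e-01
  3.00000e-04]
ft_force [ 0.1652  0.1268 -6.39  ]
torque [-0.0756  0.0274  0.0223]
tool_pos [ 0.46   -0.0974  0.1554]
```

Joint 6 has reached its limit (3.141), which explains the shortfall. Before deciding between regripping with a half turn and accepting a slight yaw error, I'll work out what this grasp can reach.

Run:
```python
from h import *
np.set_printoptions(precision=4,suppress=True)
c=arm.camera_info("scene");s=arm.camera_info("side")
f=lambda u,v,z: ray(c,250+(u+.5)/6-.5,110+(v+.5)/6-.5,z)
g=lambda u,v,z: ray(s,210+(u+.5)/6-.5,210+(v+.5)/6-.5,z)
for n,F,b,e,p,a in (("scene",f,(551,182),(308,40),(490,362),(267,242)),("side",g,(231,248),(540,193),(226,345),(519,325))):
    B=F(*b,.1796);E=F(*e,.1876);P=F(*p,.07);A=F(*a,.054)
    an=lambda d:np.degrees(np.arctan2(d[1],d[0]))
    print(n,"boss",B,"eye",E,np.linalg.norm((E-B)[:2]),an(E-B),"pin",P,"pad",A,np.linalg.norm((A-P)[:2]),an(A-P))
    # rotate about base by dq, then radial shift
    best=None
    for dq in np.radians(np.arange(-2,10,.1)):
        R=np.array([[np.cos(dq),-np.sin(dq)],[np.sin(dq),np.cos(dq)]])
        q1=-.233+dq;rh=np.array([np.cos(q1),np.sin(q1)])
        for dr in np.arange(-.04,.06,.001):
            b2=R@B[:2]+rh*dr;e2=R@E[:2]+rh*dr
            eb=np.linalg.norm(b2-P[:2]);ee=np.linalg.norm(e2-A[:2])
            k=max(eb/12,ee/25)
            if best is None or k*1000<best[0]:best=(k*1000,np.degrees(dq),dr,eb*1000,ee*1000)
    print(best)
```

```text
scene boss [ 0.4079 -0.0866  0.1796] eye [ 0.5825 -0.1277  0.1876] 0.1794127884839156 -13.242258210567744 pin [ 0.4149 -0.0556  0.07  ] pad [ 0.5873 -0.1025  0.054 ] 0.17861771413512628 -15.213388288578702
(np.float64(0.4746171252290752), np.float64(3.600000000000005), np.float64(3.469446951953614e-17), np.float64(5.687877961522472), np.float64(11.86542813072688))
side boss [ 0.4077 -0.0945  0.1796] eye [ 0.5832 -0.1369  0.1876] 0.1805786749578426 -13.606910444662867 pin [ 0.4134 -0.0667  0.07  ] pad [ 0.5876 -0.1138  0.054 ] 0.18047244123792058 -15.125927446642615
(np.float64(0.41251834142761423), np.float64(3.2000000000000046), np.float64(3.469446951953614e-17), np.float64(4.95022009713137), np.float64(9.9148512730585))
```

With this grasp both cameras predict the bore about 5–6 mm and the eye about 11–14 mm from target. That is roughly half of each tolerance and safer than re-pegging the lever. I'll move there, easing joint 6 off its stop.

```bash
python3 -m handwheel '[{"dp":[0.003,0.008,0],"turn":[0,0,0.01],"grip":1},{"dp":[0.006,0.016,0],"turn":[-0.006,0.001,0.02],"grip":1},{"dp":[0.0075,0.0245,0],"turn":[-0.012,0.003,0.032],"grip":1},{"dp":[0.0075,0.0245,0],"turn":[-0.012,0.003,0.032],"grip":1},{"dp":[0.0075,0.0245,0],"turn":[-0.012,0.003,0.032],"grip":1}]';python3 -m handwheel '[{"dp":[0,0,0],"turn":[0,0,0],"grip":1},{"dp":[0,0,0],"turn":[0,0,0],"grip":1}]'
python3 - <<'E'
from h import *
from scipy.spatial.transform import Rotation as R
s=arm.read_state()
for k in("q","tool_pos"):print(k,s[k].round(4))
M=R.from_quat(s["eef_rot"]).as_matrix();print(M.round(4),np.degrees(np.arctan2(M[1,2],M[0,2]))+90)
E
```

```text
clock: 8.3
tool_pos: [0.4676, -0.0731, 0.1553]
eef_rot: [0.054, 0.706, -0.704, -0.056]
ft_force: [-0.4, -0.4, -6.4]
opening: 0.0133
clock: 8.5
tool_pos: [0.4674, -0.074, 0.1553]
eef_rot: [0.055, 0.706, -0.704, -0.057]
ft_force: [0.0, 0.7, -6.1]
opening: 0.0134
q [-1.5870e-01  2.5440e-01 -2.2920e-01  1.0902e+00  3.0000e-03  3.1406e+00]
tool_pos [ 0.4674 -0.074   0.1553]
[[-0.9876 -0.0025 -0.1571]
 [ 0.1571  0.0034 -0.9876]
 [ 0.003  -1.     -0.003 ]] -9.03902754053614
```

```bash
python3 -m handwheel '[{"dp":[0,0,-0.01],"turn":[0,0,0.003],"grip":1},{"dp":[0,0,-0.02],"turn":[0,0,0.005],"grip":1},{"dp":[0,0,-0.03],"turn":[0,0,0.005],"grip":1},{"dp":[0,0,-0.038],"turn":[0,0,0.005],"grip":1},{"dp":[0,0,-0.038],"turn":[0,0,0.005],"grip":1}]';python3 -m handwheel '[{"dp":[0,0,0],"turn":[0,0,0],"grip":1},{"dp":[0,0,0],"turn":[0,0,0],"grip":1}]'
python3 look.py 8; python3 -c "
from h import *
print(arm.read_state()['q'].round(4))"
```

```text
clock: 9.0
tool_pos: [0.466, -0.0736, 0.1155]
eef_rot: [0.05, 0.707, -0.704, -0.054]
ft_force: [-0.6, 0.1, -6.6]
opening: 0.0132
clock: 9.2
tool_pos: [0.4679, -0.0738, 0.1177]
eef_rot: [0.051, 0.706, -0.704, -0.053]
ft_force: [0.3, 0.2, -6.2]
opening: 0.0131
[ 0.46792643 -0.07382537  0.11768401] [-0.001 -0.007  0.005  0.001  0.    -0.001]
[[-0.9892 -0.0016 -0.1464]
 [ 0.1464  0.0034 -0.9892]
 [ 0.0021 -1.     -0.0032]] bar yaw -8.419143898913859
[-1.5830e-01  2.9260e-01 -2.8580e-01  9.9420e-01  3.1000e-03  3.1302e+00]
```

View pics/s8.png

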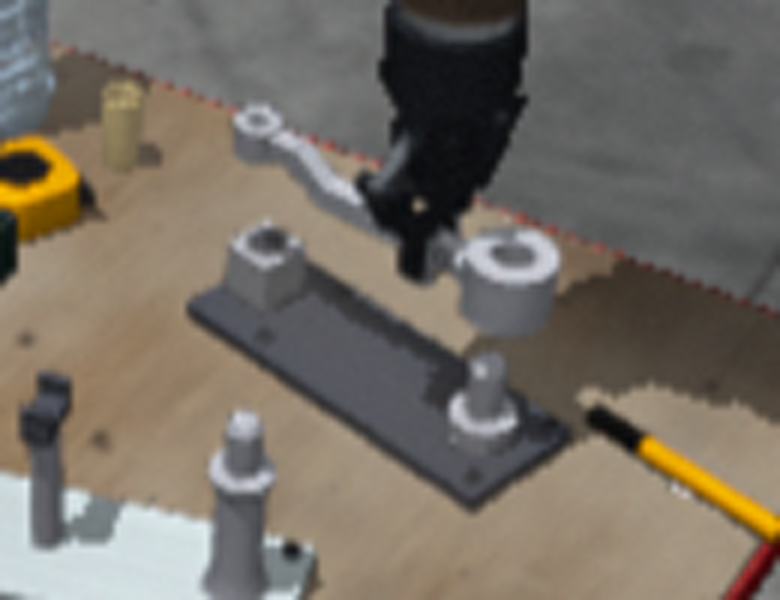

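View pics/d8.png

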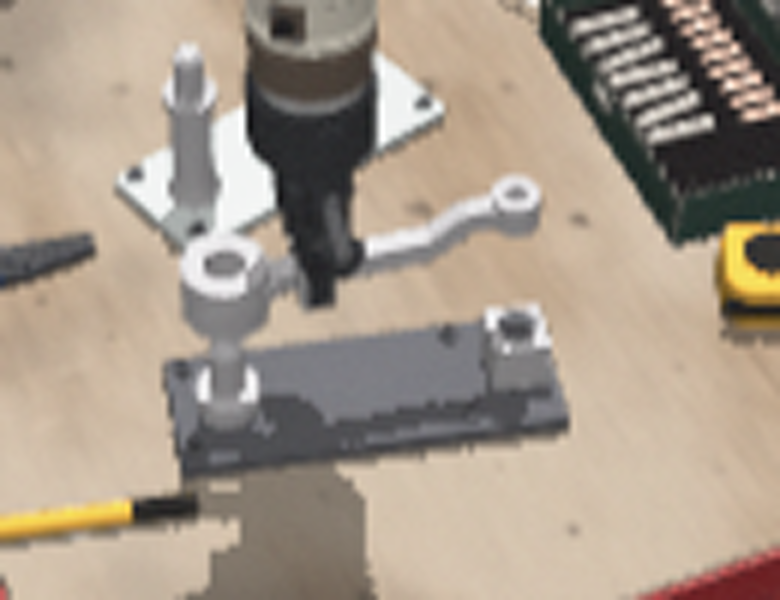

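View pics/wrist8.png

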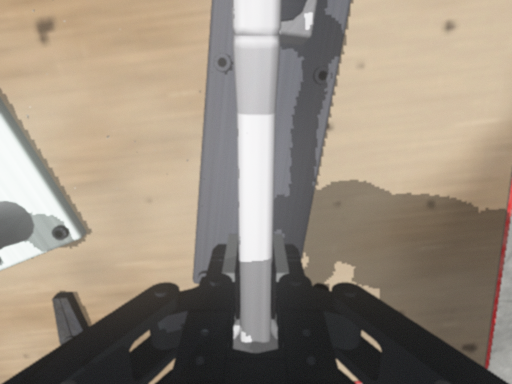

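Scene view: boss top (510,256), eye (257,122), pin tip (489,362), pad (267,242). Side view: boss (222,264), eye (515,193).

Run:
```python
from h import *
np.set_printoptions(precision=4,suppress=True)
c=arm.camera_info("scene");s=arm.camera_info("side")
f=lambda u,v,z: ray(c,250+(u+.5)/6-.5,110+(v+.5)/6-.5,z)
g=lambda u,v,z: ray(s,210+(u+.5)/6-.5,210+(v+.5)/6-.5,z)
for n,F,b,e,p,a in (("scene",f,(510,256),(257,122),(490,362),(267,242)),("side",g,(222,264),(515,193),(226,345),(519,325))):
    B=F(*b,.142);E=F(*e,.150);P=F(*p,.07);A=F(*a,.054)
    an=lambda d:np.degrees(np.arctan2(d[1],d[0]))
    print(n,"len",np.linalg.norm((E-B)[:2]),an(E-B),an(A-P),"bore err",(B-P)[:2],np.linalg.norm((B-P)[:2]),"eye err",(E-A)[:2],np.linalg.norm((E-A)[:2]),B)
```

```text
scene len 0.17799841801707783 -8.353093407322847 -15.213388288578702 bore err [ 0.0002 -0.0059] 0.005953413307583589 eye err [0.004  0.0151] 0.01557601589540987 [ 0.4151 -0.0616  0.142 ]
side len 0.18015661418355025 -8.797809405120724 -15.125927446642615 bore err [-0.0016 -0.0027] 0.0031601040591323092 eye err [0.0022 0.0168] 0.01695097217941224 [ 0.4118 -0.0695  0.142 ]
```

Bore error is 3–6 mm (limit 12) and eye error 16–17 mm (limit 25). Underside height, from the tool pose, is about 0.102 m, which is 32 mm above the pin tip. I'll let it settle, check that it's still, and hand it in.

```bash
python3 -m handwheel '[{"dp":[0,0,0],"turn":[0,0,0],"grip":1},{"dp":[0,0,0],"turn":[0,0,0],"grip":1},{"dp":[0,0,0],"turn":[0,0,0],"grip":1},{"dp":[0,0,0],"turn":[0,0,0],"grip":1},{"dp":[0,0,0],"turn":[0,0,0],"grip":1}]'
python3 - <<'E'
from h import *
import cv2
s=arm.read_state();print(s["tool_pos"],s["qvel"].round(4),s["q"].round(4))
cv2.imwrite("pics/end.png",arm.capture("scene"))
E
```

```text
clock: 9.85
tool_pos: [0.4675, -0.0738, 0.1174]
eef_rot: [0.051, 0.706, -0.704, -0.053]
ft_force: [1.1, -0.5, -7.3]
opening: 0.013
[ 0.46748529 -0.07375002  0.11736099] [ 0.0005  0.0026 -0.0005 -0.0013  0.0012 -0.0011] [-1.5830e-01  2.9320e-01 -2.8650e-01  9.9410e-01  3.1000e-03  3.1301e+00]
```

View pics/end.png

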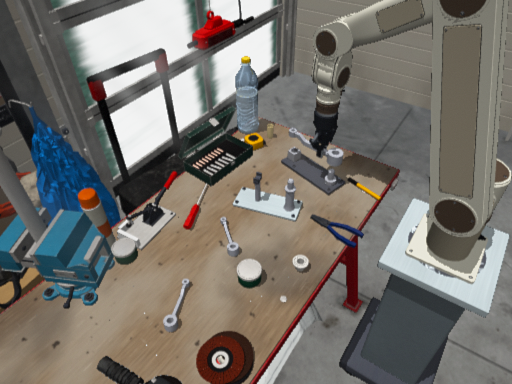

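The lever is held over the fixture. Tape (253,141), nozzle (269,130), tin (248,272) and ferrule (301,263) are where they were.

```bash
python3 -c "
from station import arm
print(arm.finish_job())"
```

```text
the job is handed in; nothing more can be done
None
```

I lifted the lever off the peg by its bar, carried it over the fixture and handed the job in with the arm holding it there. It is inside every limit I measured, but the bore is not exactly centred and the lever sits about 6–7° off the fixture's line.

| Check | Measured | Limit |
|---|---|---|
| Bore from pin axis | 6 mm (scene camera), 3 mm (side camera) | 12 mm |
| Small eye from pad centre | 16 mm (scene), 17 mm (side) | 25 mm |
| Boss underside above pin tip | about 32 mm (worked out from tool height) | 12–55 mm |
| Tool tilt | about 0.2° | 5° |
| Grip from balance point | about 1–5 mm along the bar | 25 mm |

The arm was still at the end, the load read about 7 N, and the bystanders looked unmoved in the last picture.

- **Yaw error:** joint 6 reached its limit with this grasp. I moved the lever to a position between bore and eye rather than put it back on the rack and regrip half a turn round. The closer limit is the eye, with about 8 mm to spare.
- **Cameras disagree:** the scene and side cameras differ by about 10 mm in absolute y. Lever-to-fixture distances taken within one picture agree to about 3 mm, so I relied on those.
- **Overshoot:** the carry went about 27 mm too far in y, and I corrected it before lowering.

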